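Turn the repaired grinder's tray flag over to green

ROBOT

A 6-joint arm with a two-finger parallel gripper is mounted at the origin on the work surface. World frame = base frame: x ahead of the robot, y to its left, z up, the work surface at z = 0. Lengths are in m, angles in rad, forces in N, time in s.
With the tool pointing down it reaches from about 0.3 to 0.95 m from the base axis. Payload 3.1 kg.
Tool frame: the origin (TCP) lies midway between the tips of the shut fingers; the grasp point (between the pads) lies 19 mm behind it; z points along the fingers, x is the direction in which the jaws open and shut, and the axes are right-handed (so a half turn about z gives the same grasp; the last joint's range is limited). The gripper opens to 85 mm and grips with 20 to 120 N. Pads are 22 mm wide; open, the fingers measure 114 mm over their backs; the gripper's body (76 mm by 85 mm) begins 54 mm behind the grasp point. The pads swing forward as they close: fully open they stand 13 mm farther back than shut.
Start: joints at [-1.382, 0.308, 1.634, -0, 1.2, -0.07], TCP at [0.16, -0.604, 0.231] pointing down, gripper open.
Joint ranges: [-3.06, 3.06], [-0.79, 1.96], [0.05, 2.63], [-1.19, 4.34], [0.05, 2.64], [-2.94, 2.94]. Speed limits (rad/s): [2.79, 2.79, 3.14, 3.14, 3.14, 3.14].

INTERFACE

Orientations are given as a rotation vector (axis times angle).
In Python, from bench import bot gives the robot as it stands.
- The arm moves only by the tool carry_out, never from a script. Its argument "targets" is one flat list of numbers, 6 for each row, row after row: the shift along the world's x, y, z each as a share of 0.25 m, from -1 to 1, then the turn, a rotation vector about the world's x, y, z each as a share of 180 degrees, from -1 to 1. A call has 1 to 12 rows; each row is the pose to reach, as a shift and turn from the pose measured when the call began, turning the shorter way round; what a row does not reach only later rows make up. A row lasts 1/8 s, in which the tool goes at most 62.5 mm and 10.7 degrees, less where a joint would pass 70% of its speed; a pose out of reach is approached as far as the arm can. A call with a number of a shift or a turn outside -1 to 1 is refused whole. A call with a gripper value outside its range is refused whole. "grip" is the gripper's target within -1 to 1 (fully open at 1, half-way at 0, shut at -1), set as the call begins (left out, the last holds). The fingers move at their own pace and stop on an object; "newtons" is the grip in N (left out, the last holds). Time passes only in rows, so rows that repeat a pose let the fingers close. It gives the time, the measured TCP pose, the force and the opening at its end, in the units of the state.
- bot.state(): the state, without advancing time (a new reading comes with each control period).
- bot.get_image(name): name is "scene" or "top" or "wrist"; returns a dict with "frame" (420x560x3 uint8, blue, green, red), "z_map" (420x560 float32, m along the optical axis (not along the pixel's ray), 0 where there is no reading), "mtx" (3x3 intrinsics, pixels), "xyz" and "orientation" of the camera in the world. Camera axes: x right, y up, looking along -z (the intrinsics and any distortion apply to the point x, -y, -z); pixel columns grow to the right and rows downward; lengths in m; the calibration is good to about 2 mm. A picture is of the moment at which its call begins.
- bot.job_done(): hands the job in, once; it reports no verdict.
The state is a dict: "time_s": time; "joints": joint angles; "qd": joint speeds; "effort": joint torques, N m; "ee_pos": TCP position; "tcp_rot": TCP orientation; "force": force on the tool from outside, world axes, zero at the start; "moment": the same for the moment, N m; "finger_gap": finger opening in m.
Only numpy, scipy, OpenCV 4.12 (cv2) and the standard library are available. Lean on these libraries where they do the work, as an engineer would, in place of code of your own. Each camera call takes 0.05 s, during which the arm holds its last target.

TASK

The orange angle grinder is repaired. With a fingertip, turn the status flag on the front rim of its tray from red to green: push it up from under the lip on the robot's side, swing it right over its hinge and press it down gently until it lies fully flat over the tray. Do not pinch or grip the flag, and leave the other two flags, the jobs in the trays and everything else on the bench as they are.

Things in the scene. Friction and masses are not known exactly. Their poses are not given: they have to be found in the camera images.
- grinder_flag (a joint): hinge of the flag on the angle grinder's tray, rad: 0 = level on the robot's side of the rim, red up; pi/2 = upright; 3.14 (end stop) = turned right over, level above the tray, green up. Starts at 0 to 0.2. A friction hinge: the flag stays at whatever angle it is left and does not fall by itself; about 2 N at the lip moves it. The flag weighs about 120 g.
- grinder_flag_lip (a point): middle of the black lip (a round edge bar, 3 mm radius, along the hinge) of the grinder tray's flag, 95 mm from the hinge axis; moves with the flag. Frame: y along the hinge, z out of the red face. Flag plate: 68 mm wide along the hinge, 7 mm thick (hinge axis in its middle plane), red face grinder_flag_c2, green face _c3, dark side edges _c4, _c5.
- grinder_flag_hinge (a point): middle of the flag's hinge axis, 88 mm above the bench, fixed to the tray. x level, from the hinge over the tray (where the flag must end up); y along the hinge; z up. A steel tongue 30 mm wide, underside 80 mm above the bench, supports the flag to 65 mm out, with a thin strut back to the tray wall; the outer 33 mm of the flag overhangs freely, open air below it to the bench.
- grinder_tray: grey sheet-steel job tray holding the angle grinder, 340 mm long (its x) by 180 mm wide (y), walls 75 mm high and 4 mm thick, fixed to the bench; origin on the bench under its middle line, 100 mm behind (+x of) the hinge axis; x pointing away from the robot. The flag hinges on the middle of its front (robot-side) rim.
- grinder: the repaired job: cordless angle grinder, orange body, black battery towards the robot, aluminium gear head and 115 mm disc at the far end; 265 mm long, 75 mm high, under the level of the flag, loose in its tray. Origin at its underside towards its robot-side end.
- motor: blue finned electric motor with a grey terminal box and a black fan cover, 190 mm long, 125 mm high, loose in another tray of the same kind. Origin at its underside towards its robot-side end.
- starter: vehicle starter motor, dark steel cylinder with aluminium nose and a smaller cylinder on top, 200 mm long, 98 mm high, loose in a third tray of the same kind. Origin at its underside towards its robot-side end.
- motor_flag_lip (a point): middle of the lip of the motor tray's flag, same kind of flag; it already shows green, lying over its tray or raised a little. Leave it.
- starter_flag_lip (a point): middle of the lip of the starter tray's flag, same kind of flag; it shows red, on the robot's side of its rim, level or raised a little. Leave it.
- spray_can: spray can with red label, 65 mm across, 190 mm high, standing on the bench; origin at its underside
- grease_jar: white jar with yellow lid, 60 mm across, 55 mm high, standing on the bench in the gap between two trays' flags; origin at its underside
- bearing: steel bearing ring, 62 mm across, 18 mm high, lying on the bench in the other gap; origin at its underside
- wrench: steel spanner 190 mm long lying flat on the bench in front of the trays, its x axis along it; origin at the underside of its middle
- screwdriver: screwdriver with yellow handle, 200 mm long, lying on the bench in front of the trays, its x axis along it; origin at the underside of its middle

How it is judged:
At the end, for the whole second after the job is handed in: The grinder tray's flag lies turned over, green up, within 0.1 rad of its far end stop (lip within 10 mm of fully down) and still; the lips of the other two flags are within 10 mm, the three jobs within 15 mm and the other loose things within 20 mm of where they started (value of joint grinder_flag above 3.04 rad and velocity of joint grinder_flag between -0.1 and 0.1 rad/s and distance of each of motor_flag_lip, starter_flag_lip from where it was at the start of the episode below 0.01 m and distance of each of grinder, motor, starter from where it was at the start of the episode below 0.015 m and distance of each of spray_can, grease_jar, bearing, wrench, screwdriver from where it was at the start of the episode below 0.02 m); the robot touches nothing.
It fails at once if the flag is pinched: the fingers press on its red and its green face, or on its two side edges, at once ((contact force between the fingers and grinder_flag_c2 above 2 N and contact force between the fingers and grinder_flag_c3 above 2 N) or (contact force between the fingers and grinder_flag_c4 above 2 N and contact force between the fingers and grinder_flag_c5 above 2 N)).
It fails at once if the flag or its tray is forced or struck hard by the fingers (over 40 N), or pushed with another part of the robot (over 5 N) (contact force between the fingers and grinder_tray above 40 N or contact force between the arm and grinder_tray above 5 N).
It fails at once if another tray's flag is moved (its lip by more than 10 mm) (distance of any of motor_flag_lip, starter_flag_lip from where it was at the start of the episode above 0.01 m).
It fails at once if a repair job is lifted or shifted in its tray (by more than 15 mm) (distance of any of grinder, motor, starter from where it was at the start of the episode above 0.015 m).
It fails at once if something else on the bench is lifted, knocked over or shifted (by more than 20 mm) (distance of any of spray_can, grease_jar, bearing, wrench, screwdriver from where it was at the start of the episode above 0.02 m or angle between any of spray_can, grease_jar's own z axis and vertical above 0.4 rad).
It also fails if it takes over 48 s, if anything falls off the work surface, if the arm or the gripper's body presses on something with over 40 N, if the wrist force passes 120 N, or if a joint passes its speed limit or range.

## Working session

There is one attempt and no reset: what is moved stays moved. The work goes in short steps, Python scripts to look and compute and a tool call to move; the robot and the scene stay as the last step left them, time stands still between calls to the robot, and variables do not carry over. Pictures are saved under pics/ and viewed, and the job is handed in when it is done.

Besides the shell and the picture viewer there is one more tool, called as name(argument=value, ...) on one line, values as JSON. carry_out: Moves the arm, as the interface text tells. Its arguments: {"type":"object","properties":{"targets":{"type":"array","items":{"type":"number","minimum":-1,"maximum":1}},"grip":{"type":"number"},"newtons":{"type":"number"}},"required":["targets"]}

```bash
ls; mkdir -p pics; python3 - <<'E'
from bench import bot
import cv2,numpy as np,pickle
print(bot.state())
for n in ["scene","top","wrist"]:
    d=bot.get_image(n); cv2.imwrite(f"pics/{n}0.png",d["frame"]); pickle.dump(d,open(f"{n}0.pkl","wb"))
    print(n,d["xyz"],d["orientation"],d["mtx"], [k for k in d])
E
```

```text
pics
{'time_s': 0.0, 'joints': array([-1.38170834e+00,  3.09005047e-01,  1.63522121e+00, -2.34574327e-05,
        1.19971267e+00, -6.96911345e-02]), 'qd': array([ 0.00095852,  0.00017038, -0.00080622,  0.00126111, -0.00024651,
       -0.00051377]), 'effort': array([-2.68355388e-04, -4.15256739e+01, -2.76663959e+01, -1.47657357e-05,
        1.01687608e-02,  7.36689941e-06]), 'ee_pos': array([ 0.15975099, -0.60336557,  0.23003056]), 'tcp_rot': array([-2.48828831,  1.91529092,  0.00277831]), 'force': array([-0.18671507, -0.08505515, -0.83570772]), 'moment': array([-0.02065119, -0.00280345, -0.01226553]), 'finger_gap': 0.08529425854272556}
scene [ 1.30898346 -0.45385505  0.96341773] [0.7803665  0.37754314 0.8661258 ] [[502.89753812   0.         280.46401506]
 [  0.         502.89753812 208.54399775]
 [  0.           0.           1.        ]] ['frame', 'z_map', 'mtx', 'xyz', 'orientation']
top [0.47122149 0.10951349 1.40365422] [ 0.0536352  -0.03517339 -1.57479989] [[495.70206433   0.         275.303826  ]
 [  0.         495.70206433 214.56960564]
 [  0.           0.           1.        ]] ['frame', 'z_map', 'mtx', 'xyz', 'orientation']
wrist [ 0.23971441 -0.5814375   0.37242108] [-0.28066264  0.21685288 -1.29968057] [[316.37489943   0.         283.3260248 ]
 [  0.         316.37489943 211.8882996 ]
 [  0.           0.           1.        ]] ['frame', 'z_map', 'mtx', 'xyz', 'orientation']
```

View pics/scene0.png

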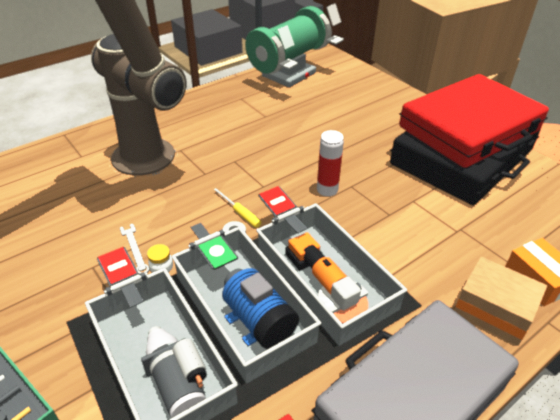

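View pics/top0.png

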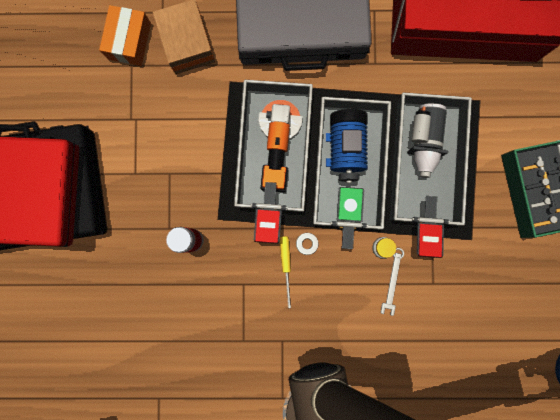

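View pics/wrist0.png

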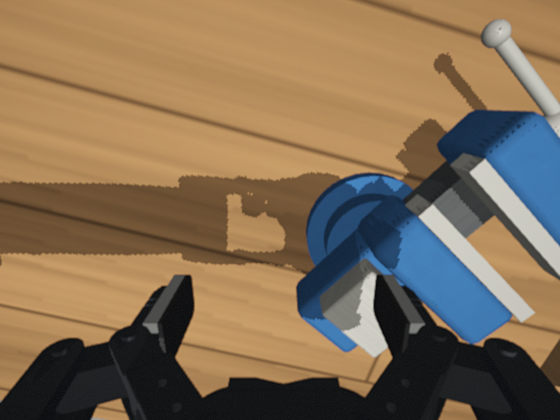

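Top view: the grinder tray is the left one, with its red flag at about (267,225), screwdriver (286,260), bearing (307,244) and spray can (181,240). Next I'll measure them.

```bash
cat > h.py <<'E'
import numpy as np,cv2,pickle
from scipy.spatial.transform import Rotation as R
def cloud(d):
    z=d["z_map"];m=d["mtx"];h,w=z.shape
    u,v=np.meshgrid(np.arange(w),np.arange(h))
    p=np.stack([(u-m[0,2])/m[0,0]*z,-(v-m[1,2])/m[1,1]*z,-z],-1)
    P=p@R.from_rotvec(d["orientation"]).as_matrix().T+d["xyz"]
    P[z<=0]=np.nan
    return P
def proj(d,X):
    p=(np.asarray(X)-d["xyz"])@R.from_rotvec(d["orientation"]).as_matrix()
    m=d["mtx"];return np.stack([m[0,0]*p[...,0]/-p[...,2]+m[0,2],m[1,1]*-p[...,1]/-p[...,2]+m[1,2]],-1)
E
python3 - <<'E'
from h import *
d=pickle.load(open("top0.pkl","rb"));P=cloud(d);f=d["frame"].astype(int)
np.set_printoptions(precision=4,suppress=True)
red=(f[...,2]>120)&(f[...,1]<60)&(f[...,0]<60)
n,l,s,c=cv2.connectedComponentsWithStats(red.astype(np.uint8))
for i in range(1,n):
    if 60<s[i,4]<3000:
        q=P[l==i]; print(s[i],c[i],np.nanmedian(q,0),np.nanmin(q,0),np.nanmax(q,0))
for nm,(u,v) in dict(can=(181,240),screwh=(286,255),tip=(290,305),bear=(299,240),jar=(385,247),wr=(398,253),hub=(267,235),motorlip=(350,190),sl=(429,250)).items():
    print(nm,P[v,u])
print(P[200:250:2,267])
print(P[225,245:290:2])
big=cv2.resize(d["frame"][170:320,150:350],None,fx=4,fy=4,interpolation=cv2.INTER_CUBIC);cv2.imwrite("pics/topz.png",big)
d=pickle.load(open("scene0.pkl","rb"))
big=cv2.resize(d["frame"][130:330,170:360],None,fx=3,fy=3,interpolation=cv2.INTER_CUBIC);cv2.imwrite("pics/scz.png",big)
E
```

```text
[255 210  25  33 577] [267.2357 226.0312] [0.5096 0.1467 0.0981] [0.4728 0.1149 0.0875] [0.558  0.1783 0.1083]
[419 224  23  33 609] [430.0985 240.2529] [ 0.4686 -0.2807  0.0985] [ 0.4346 -0.3133  0.0873] [ 0.5187 -0.2489  0.1102]
can [0.4786 0.3555 0.1875]
screwh [0.4368 0.0964 0.0249]
tip [0.2986 0.086  0.0189]
bear [0.4782 0.0598 0.0186]
jar [ 0.4582 -0.1714  0.0554]
wr [ 0.4408 -0.2177  0.0064]
hub [0.4913 0.1468 0.098 ]
motorlip [ 0.61  -0.074  0.09 ]
sl [ 0.4503 -0.2771  0.0988]
[[ 0.5847  0.1468  0.0873]
 [ 0.5793  0.1468  0.0884]
 [    nan     nan     nan]
 [ 0.5683  0.1467  0.093 ]
 [ 0.5636  0.147   0.0839]
 [ 0.5574  0.1466  0.0971]
 [ 0.5523  0.1467  0.0927]
 [ 0.5468  0.1466  0.0969]
 [ 0.5415  0.1467  0.0967]
 [ 0.5362  0.1467  0.0971]
 [ 0.531   0.1467  0.0953]
 [ 0.5255  0.1466  0.0998]
 [ 0.5205  0.1468  0.0938]
 [ 0.5151  0.1467  0.0975]
 [ 0.5098  0.1467  0.0973]
 [ 0.5044  0.1466  0.1035]
 [ 0.4993  0.1468  0.0971]
 [ 0.4939  0.1467  0.0996]
 [ 0.4887  0.1467  0.1015]
 [ 0.4834  0.1468  0.0995]
 [ 0.4782  0.1468  0.0994]
 [ 0.4729  0.1468  0.0983]
 [ 0.4674  0.1496  0.002 ]
 [ 0.4618  0.1498 -0.0042]
 [ 0.4561  0.1497  0.0006]]
[[ 0.5216  0.2122 -0.0049]
 [ 0.5215  0.2063 -0.0016]
 [ 0.5214  0.2006 -0.0013]
 [ 0.5213  0.1947  0.0025]
 [ 0.5214  0.1893 -0.0012]
 [ 0.5179  0.1785  0.0948]
 [ 0.5178  0.1731  0.0978]
 [ 0.5178  0.1678  0.0975]
 [ 0.5177  0.1624  0.0999]
 [ 0.5176  0.1572  0.1007]
 [ 0.5177  0.152   0.0968]
 [ 0.5178  0.1468  0.0938]
 [ 0.5176  0.1414  0.1004]
 [ 0.5178  0.1362  0.0946]
 [ 0.5178  0.131   0.0928]
 [ 0.5175  0.1256  0.1001]
 [ 0.5176  0.1203  0.098 ]
 [ 0.5177  0.1151  0.0929]
 [ 0.5208  0.1098  0.0049]
 [ 0.521   0.1042 -0.0005]
 [ 0.5209  0.0985  0.0002]
 [ 0.521   0.0928 -0.0025]
 [ 0.5208  0.0872  0.003 ]]
```

View pics/topz.png

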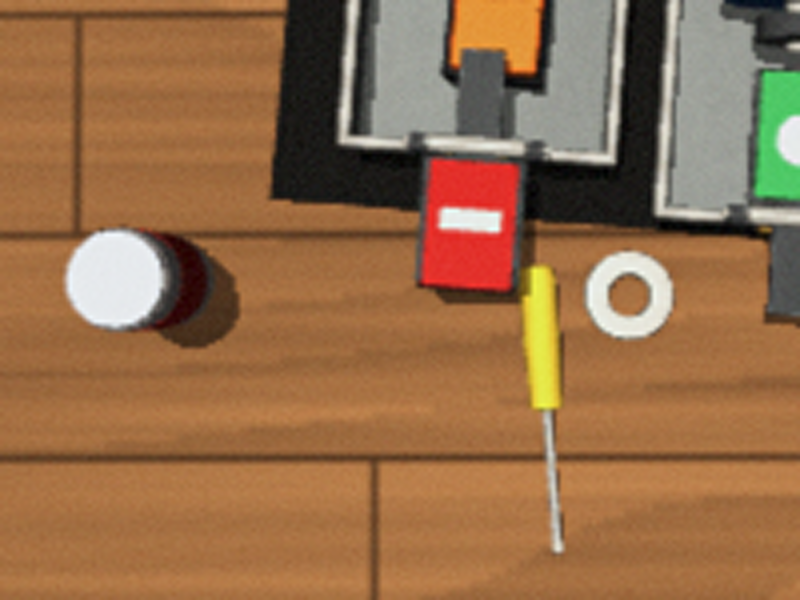

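View pics/scz.png

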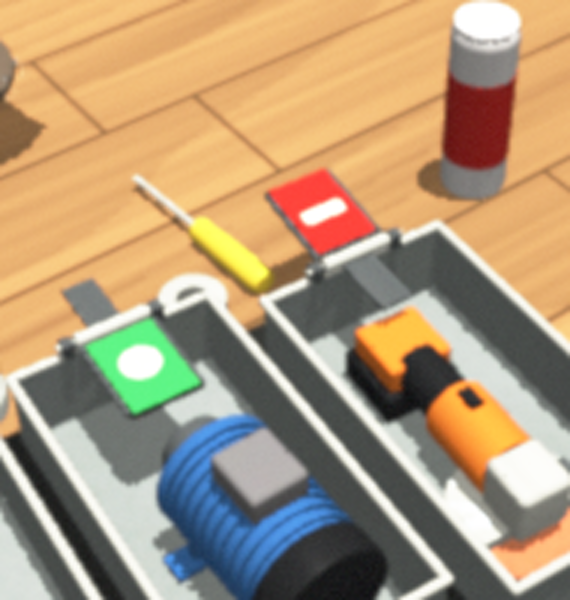

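```bash
python3 - <<'E'
from h import *
np.set_printoptions(precision=4,suppress=True)
T=R.from_rotvec([-2.48828831,  1.91529092,  0.00277831]).as_matrix();print(T)
w=pickle.load(open("wrist0.pkl","rb"))
print("cam in tool",T.T@(w["xyz"]-[0.15975,-0.60337,0.23003]))
d=pickle.load(open("top0.pkl","rb"));P=cloud(d);f=d["frame"].astype(int)
red=((f[...,2]>120)&(f[...,1]<60)&(f[...,0]<60)).astype(np.uint8)
n,l,s,c=cv2.connectedComponentsWithStats(red)
def ana(mask):
    cs,_=cv2.findContours(mask,0,2);r=cv2.minAreaRect(max(cs,key=cv2.contourArea));print(r)
    q=P[cv2.erode(mask,np.ones((3,3)))>0];q=q[~np.isnan(q).any(1)]
    q=q[abs(q[:,2]-np.median(q[:,2]))<.015]
    A=np.c_[q[:,:2]-q[:,:2].mean(0),np.ones(len(q))];k=np.linalg.lstsq(A,q[:,2],rcond=None)[0];print("plane",k,q.mean(0),len(q))
    b=cv2.boxPoints(r); 
    m=d["mtx"];Rm=R.from_rotvec(d["orientation"]).as_matrix()
    for u,v in b:
        ray=Rm@np.array([(u-m[0,2])/m[0,0],-(v-m[1,2])/m[1,1],-1]);n_=np.array([-k[0],-k[1],1]);p0=np.array([*q[:,:2].mean(0),k[2]])
        t=n_@(p0-d["xyz"])/(n_@ray);print("corner",d["xyz"]+t*ray)
for i in range(1,n):
    if 500<s[i,4]<700:
        ana((l==i).astype(np.uint8))
# scene
d=pickle.load(open("scene0.pkl","rb"));P=cloud(d);f=d["frame"].astype(int)
red=((f[...,2]>120)&(f[...,1]<60)&(f[...,0]<70)).astype(np.uint8);red[:180]=0;red[230:]=0;red[:,:250]=0;red[:,300:]=0
ana(red)
E
```

```text
[[ 0.2559 -0.9667 -0.0005]
 [-0.9667 -0.2559  0.0023]
 [-0.0023 -0.0001 -1.    ]]
cam in tool [-0.0011 -0.0829 -0.1424]
((267.05877685546875, 225.73529052734375), (22.318683624267578, 31.522262573242188), 4.39870548248291)
plane [-0.1204  0.0162  0.098 ] [0.5147 0.146  0.098 ] 406
corner [0.4768 0.1789 0.1031]
corner [0.56   0.1729 0.093 ]
corner [0.5552 0.1139 0.0926]
corner [0.472  0.1206 0.1027]
((430.0, 240.0), (32.0, 22.0), 90.0)
plane [-0.1339  0.0281  0.0986] [ 0.4751 -0.2806  0.0986] 439
corner [ 0.5186 -0.2539  0.0935]
corner [ 0.5184 -0.3121  0.0919]
corner [ 0.4346 -0.3066  0.1033]
corner [ 0.4349 -0.249   0.1049]Traceback (most recent call last):
  File "<stdin>", line 25, in <module>
  File "<stdin>", line 10, in ana
ValueError: max() iterable argument is empty
```

carry_out(targets=[0,0,0.25,0,0,0,0,0,0.4,0,0,0,0.15,0.1,0.4,0,0,0,0.3,0.25,0.4,0,0,0,0.45,0.4,0.4,0,0,-0.03,0.6,0.55,0.4,0,0,-0.05,0.75,0.7,0.4,0,0,-0.08,0.9,0.85,0.4,0,0,-0.106,0.95,1,0.4,0,0,-0.106,0.95,1,0.4,0,0,-0.106], grip=-1, newtons=40)

```text
time_s: 1.4
ee_pos: [0.3981, -0.3511, 0.33]
tcp_rot: [-2.141, 2.297, 0.004]
force: [-0.5, -0.4, -0.2]
finger_gap: -0.0002
```

carry_out(targets=[0,0.2,0,0,0,0,0,0.4,0,0,0,0,0,0.6,0,0,0,0,0,0.8,0,0,0,0,0,1,0,0,0,0,0,1,0,0,0,0])

```text
time_s: 2.15
ee_pos: [0.3978, -0.0994, 0.33]
tcp_rot: [-2.145, 2.292, 0.003]
force: [-0.2, -0.9, 0.2]
finger_gap: 0.0001
```

carry_out(targets=[0,0.2,0,0,0,0,0,0.4,0,0,0,0,0,0.6,0,0,0,0,0,0.8,0,0,0,0,0,1,0,0,0,0,0,1,0,0,0,0])

```text
time_s: 2.9
ee_pos: [0.3985, 0.1519, 0.3299]
tcp_rot: [-2.15, 2.288, 0.003]
force: [0.4, -1.6, 0.5]
finger_gap: -0.0003
```

```bash
python3 - <<'E'
from bench import bot
from h import *
np.set_printoptions(precision=4,suppress=True)
s=bot.state();print(s)
print(R.from_rotvec(s["tcp_rot"]).as_matrix())
d=bot.get_image("wrist");cv2.imwrite("pics/w1.png",d["frame"]);pickle.dump(d,open("w1.pkl","wb"))
E
```

```text
{'time_s': 2.9, 'joints': array([ 0.26  , -0.1765,  1.9496,  0.0027,  1.3674,  1.8927]), 'qd': array([-0.0603, -0.0155,  0.0183, -0.0416,  0.0159, -0.0273]), 'effort': array([  1.2738, -21.4157, -29.7401,   0.3126,  -0.0744,   0.1565]), 'ee_pos': array([0.3985, 0.1519, 0.3299]), 'tcp_rot': array([-2.1495,  2.2882,  0.0029]), 'force': array([ 0.4051, -1.6   ,  0.4844]), 'moment': array([-0.0208,  0.0708,  0.0406]), 'finger_gap': -0.0003024687515651263}
[[-0.0624 -0.998   0.0003]
 [-0.998   0.0624  0.0028]
 [-0.0029 -0.0001 -1.    ]]
```

View pics/w1.png

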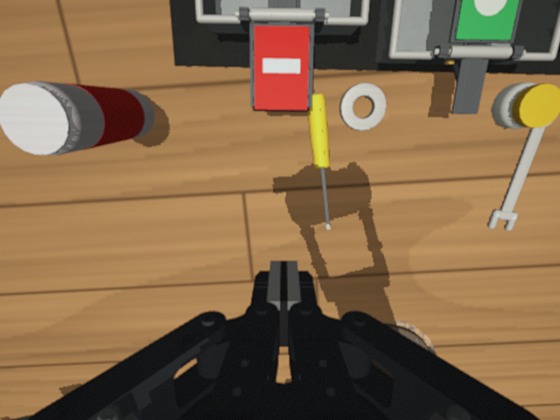

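Wrist view: the grinder flag is red, from (252,27) to (310,110). Its hinge rod is at v≈14 (u 240–328) and the shut fingertips are at (285,265). I'll refine its pose from this close view.

```bash
python3 - <<'E'
from h import *
np.set_printoptions(precision=4,suppress=True)
d=pickle.load(open("w1.pkl","rb"));P=cloud(d);f=d["frame"].astype(int)
red=((f[...,2]>110)&(f[...,1]<70)&(f[...,0]<70)).astype(np.uint8);red[:,:230]=0;red[140:]=0;red[:,330:]=0
n,l,s,c=cv2.connectedComponentsWithStats(red);i=1+np.argmax(s[1:,4]);mask=(l==i).astype(np.uint8)
mask=cv2.morphologyEx(mask,cv2.MORPH_CLOSE,np.ones((3,3)))
cs,_=cv2.findContours(mask,0,2);r=cv2.minAreaRect(max(cs,key=cv2.contourArea));print(r)
q=P[cv2.erode(mask,np.ones((5,5)))>0];q=q[~np.isnan(q).any(1)]
A=np.c_[q[:,:2]-q[:,:2].mean(0),np.ones(len(q))];k=np.linalg.lstsq(A,q[:,2],rcond=None)[0];print("plane",k,q.mean(0),len(q))
m=d["mtx"];Rm=R.from_rotvec(d["orientation"]).as_matrix()
ap=cv2.approxPolyDP(cv2.convexHull(max(cs,key=cv2.contourArea)),6,True)[:,0];print(ap)
def hit(u,v,n_,p0):
    ray=Rm@np.array([(u-m[0,2])/m[0,0],-(v-m[1,2])/m[1,1],-1]);t=n_@(p0-d["xyz"])/(n_@ray);return d["xyz"]+t*ray
for u,v in ap: print("corner",hit(u,v,np.array([-k[0],-k[1],1]),np.array([*q[:,:2].mean(0),k[2]])))
for u,v in [(242,14),(327,17),(284,15)]: print("hinge",hit(u,v,np.array([0,0,1.]),np.array([0,0,.09])),P[v,u])
# plane expected: red top plane line through hinge
big=cv2.resize(d["frame"][0:130,180:400],None,fx=3.5,fy=3.5,interpolation=cv2.INTER_CUBIC);cv2.imwrite("pics/w1z.png",big)
for v in range(20,130,6): print(v,P[v,262],P[v,300])
E
```

```text
((281.2509765625, 67.9531478881836), (54.196571350097656, 83.1694564819336), 1.1934893131256104)
plane [-0.1196  0.0072  0.0975] [0.5172 0.1479 0.0975] 2838
[[256  26]
 [308  27]
 [306 110]
 [254 108]]
corner [0.5603 0.1716 0.0925]
corner [0.5559 0.1169 0.0927]
corner [0.4728 0.1229 0.1026]
corner [0.4786 0.1805 0.1024]
hinge [0.5728 0.1855 0.09  ] [0.5722 0.1852 0.0926]
hinge [0.5644 0.0963 0.09  ] [0.5641 0.0965 0.0916]
hinge [0.5691 0.1414 0.09  ] [0.5683 0.1415 0.0937]
20 [0.5669 0.1651 0.0861] [0.5633 0.1249 0.0906]
26 [0.56   0.1653 0.0923] [0.5572 0.1253 0.0936]
32 [0.5541 0.1657 0.0937] [0.5517 0.1255 0.0928]
38 [0.5485 0.1662 0.0934] [0.546  0.1258 0.0934]
44 [0.5427 0.1666 0.0944] [0.5399 0.1262 0.0955]
50 [0.5367 0.1671 0.0956] [0.5343 0.1264 0.0948]
56 [0.5308 0.1675 0.0967] [0.5284 0.1267 0.095 ]
62 [0.525  0.168  0.0961] [0.5223 0.1271 0.0977]
68 [0.519  0.1684 0.0974] [0.5163 0.1274 0.0984]
74 [0.5129 0.1689 0.0984] [0.5105 0.1276 0.0969]
80 [0.5068 0.1693 0.1003] [0.5043 0.128  0.0982]
86 [0.5008 0.1699 0.0996] [0.4981 0.1284 0.1007]
92 [0.4946 0.1703 0.101 ] [0.492  0.1286 0.1007]
98 [0.4885 0.1709 0.1   ] [0.4858 0.129  0.1017]
104 [0.4822 0.1713 0.1014] [0.4795 0.1293 0.1018]
110 [0.4759 0.1719 0.1008] [0.4732 0.1295 0.1015]
116 [0.4664 0.1792 0.0007] [0.4629 0.1251 0.0005]
122 [ 0.4581  0.18   -0.0001] [ 0.4546  0.1254 -0.0009]
128 [0.4498 0.1807 0.0001] [ 0.4462  0.1258 -0.0012]
```

View pics/w1z.png

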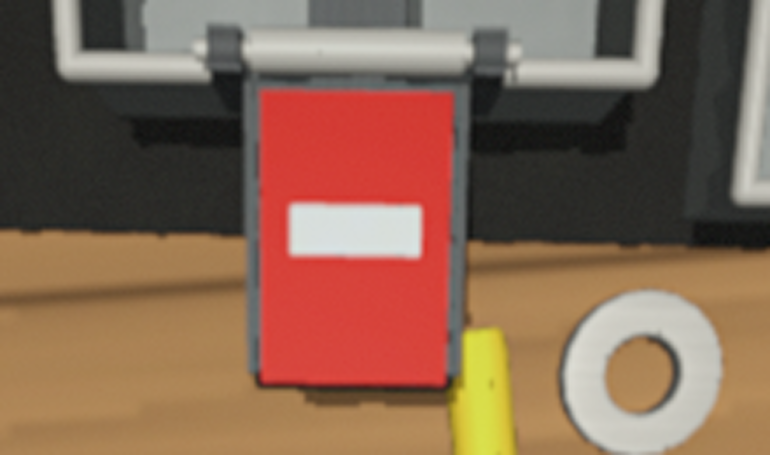

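```bash
cat > path.py <<'E'
from h import *
np.set_printoptions(precision=4,suppress=True)
H=np.array([0.569,0.142,0.088]); yaw=np.radians(-4.7)
U=np.array([np.cos(yaw),np.sin(yaw),0]);V=np.array([-np.sin(yaw),np.cos(yaw),0]);Z=np.array([0,0,1.])
def W(p): return H+p[0]*U+p[1]*Z
def Rt(b): # tool x=-V, tilted b
    a=np.sin(b)*U-np.cos(b)*Z; x=-V; return np.c_[x,np.cross(a,x),a]
def tcp(th,b,s=.018,off=0,hw=.011):
    a=np.array([np.sin(b),-np.cos(b)]);nf=np.array([np.cos(b),np.sin(b)])
    e=np.array([-np.cos(th),np.sin(th)]);ng=np.array([-np.sin(th),-np.cos(th)])
    if th<np.pi/2-b: c=.095*e-.003*nf+s*a      # lip contact
    else: c=(.095-s)*e+.0035*ng               # corner on green face
    return W(c-(hw+off)*nf)
def rel(p0,rv0,X,Rm):
    d=(X-p0)/.25; r=(R.from_matrix(Rm)*R.from_rotvec(rv0).inv()).as_rotvec()/np.pi
    return np.r_[d,r]
E
python3 - <<'E'
from path import *
from bench import bot
s=bot.state();p=s["ee_pos"];rv=s["tcp_rot"]
b=np.radians(28);a=np.sin(b)*U-np.cos(b)*Z
X=tcp(.12,b,off=.008)
print("contactclear",X,"pre",X-.09*a)
print(rel(p,rv,X-.09*a,Rt(b)))
print(rel(p,rv,X,Rt(b)))
E
```

```text
contactclear [0.4641 0.1506 0.0732] pre [0.422  0.1541 0.1526]
[ 0.0938  0.0148 -0.7086 -0.0119 -0.1551 -0.0057]
[ 0.2623  0.001  -1.0264 -0.0119 -0.1551 -0.0057]
```

carry_out(targets=[0,0.015,-0.1,-0.003,-0.04,-0.001,0,0.015,-0.2,-0.006,-0.08,-0.003,0,0.015,-0.3,-0.009,-0.12,-0.004,0.03,0.015,-0.4,-0.012,-0.155,-0.006,0.06,0.015,-0.5,-0.012,-0.155,-0.006,0.08,0.015,-0.6,-0.012,-0.155,-0.006,0.094,0.015,-0.7,-0.012,-0.155,-0.006,0.094,0.015,-0.7,-0.012,-0.155,-0.006,0.094,0.015,-0.7,-0.012,-0.155,-0.006])

```text
time_s: 4.08
ee_pos: [0.423, 0.1531, 0.1556]
tcp_rot: [-1.871, 2.037, -0.509]
force: [0.3, 0.2, 1.2]
finger_gap: 0.0001
```

```bash
python3 - <<'E'
from path import *
from bench import bot
s=bot.state();p=s["ee_pos"];rv=s["tcp_rot"];M=R.from_rotvec(rv).as_matrix()
print(s["joints"],s["force"],p,M[:,2],np.degrees(np.arccos(-M[2,2])))
b=np.radians(28);X=tcp(.12,b,off=.008);print(rel(p,rv,X,Rt(b)))
for n in ["wrist","scene"]:
    d=bot.get_image(n);cv2.imwrite(f"pics/{n}2.png",d["frame"]);pickle.dump(d,open(f"{n}2.pkl","wb"))
E
```

```text
[ 0.4078 -0.1516  2.3911 -0.4725  0.5114  2.4326] [0.3086 0.2165 1.1707] [0.423  0.1531 0.1556] [ 0.4685 -0.0402 -0.8826] 28.047133753736443
[ 0.1643 -0.01   -0.3298  0.0001  0.0003  0.001 ]
```

View pics/wrist2.png

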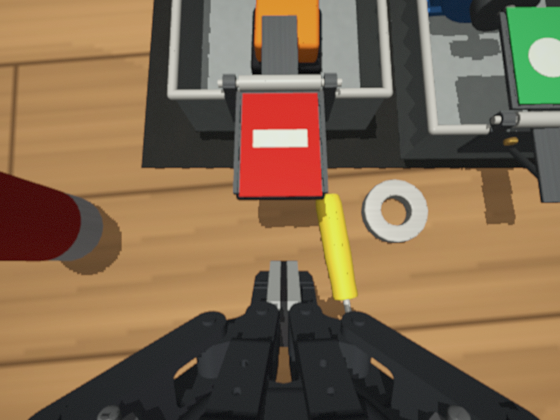

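View pics/scene2.png

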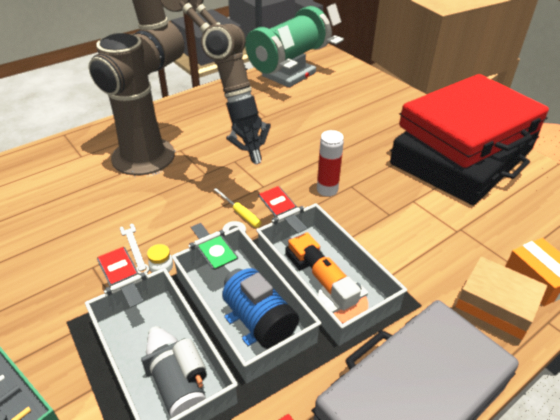

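```bash
cat > kin.py <<'E'
from path import *
from scipy.optimize import least_squares
from bench import bot
D=[([-1.38170834,.309005047,1.63522121,-2.3e-5,1.19971267,-.0696911],[0.15975099,-0.60336557,0.23003056]),
([0.26,-0.1765,1.9496,0.0027,1.3674,1.8927],[0.3985,0.1519,0.3299]),
([0.4078,-0.1516,2.3911,-0.4725,0.5114,2.4326],[0.423,0.1531,0.1556])]
def fk(q,k):
    L1,L2,h,Lt,e,a0=k
    r=R.from_euler('z',q[0]);p=np.array([0,0,h])+r.apply([a0,0,0])
    r=r*R.from_euler('y',q[1]);p=p+r.apply([0,0,L1])
    r=r*R.from_euler('y',q[2]);p=p+r.apply([e,0,L2])
    r=r*R.from_euler('z',q[3])*R.from_euler('y',q[4]);p=p+r.apply([0,0,Lt])
    return p,r*R.from_euler('z',q[5])
def fit():
    f=lambda k:np.r_[np.concatenate([fk(q,k)[0]-p for q,p in D]),1e-3*(k[4]),1e-3*k[5]]
    return least_squares(f,[.46,.52,.3,.3,0,0])
lo=np.array([-3.06,-.79,.05,-1.19,.05,-2.94]);hi=np.array([3.06,1.96,2.63,4.34,2.64,2.94])
E
python3 - <<'E'
from kin import *
o=fit();print(o.x,o.fun)
s=bot.state();p,r=fk(s["joints"],o.x);print(p-s["ee_pos"]);C=r.inv()*R.from_rotvec(s["tcp_rot"]);print(C.as_rotvec())
K=o.x
def ik(X,Rm,q0):
    f=lambda q:np.r_[fk(q,K)[0]-X,.3*((fk(q,K)[1]*C)*R.from_matrix(Rm).inv()).as_rotvec()]
    o=least_squares(f,q0,bounds=(lo+.01,hi-.01));return o.x,np.abs(o.fun).max()
for bd in [15,20,24,28]:
    b=np.radians(bd);q=s["joints"]
    X=tcp(.12,b,off=.008)
    for Y in [0,10,20]:
        Rm=(R.from_euler('z',Y,degrees=True)*R.from_matrix(Rt(b))).as_matrix()
        print(bd,Y,*ik(X,Rm,q))
E
```

```text
[ 0.4276  0.412   0.038   0.1381 -0.088   0.0779] [-0.0426 -0.0088  0.0088  0.0114 -0.0425 -0.0056  0.0007 -0.0035 -0.0032
 -0.0001  0.0001]
[ 0.0004 -0.0038 -0.0033]
[0.     0.     3.1416]
15 0 [ 0.3493  0.085   2.3444 -0.2343  0.4848  2.1973] 2.2450097336701447e-12
15 10 [ 0.3362  0.0804  2.3495 -0.1408  0.4613  1.9327] 6.160474630423352e-10
15 20 [ 0.3224  0.0783  2.3517 -0.0329  0.4503  1.654 ] 1.3522516439934407e-13
20 0 [ 0.3582  0.0746  2.3708 -0.3797  0.4042  2.3392] 4.767297667740422e-13
20 10 [ 0.3406  0.0684  2.3775 -0.237   0.3658  2.0263] 5.558150539819451e-09
20 20 [ 0.322   0.0656  2.3805 -0.0553  0.3473  1.6744] 5.0324294731396436e-11
24 0 [ 0.3653  0.0682  2.3916 -0.5438  0.347   2.5008] 6.276616501543764e-09
24 10 [ 0.344   0.0607  2.3997 -0.3596  0.2918  2.147 ] 1.2549936173611441e-09
24 20 [ 0.3216  0.0574  2.4033 -0.0852  0.2635  1.7029] 3.238262158422599e-11
28 0 [ 0.3722  0.0637  2.412  -0.767   0.3014  2.7218] 3.4251127267737056e-09
28 10 [ 0.3474  0.0549  2.4215 -0.563   0.2236  2.3485] 7.250394534752403e-10
28 20 [ 0.321   0.051   2.4256 -0.1431  0.1787  1.7593] 4.5622680910906155e-09
```

```bash
python3 - <<'E'
s=open("kin.py").read()
s=s.replace("L1,L2,h,Lt,e,a0=k","L1,L2,h,Lt,e,a0,b0=k").replace("[a0,0,0]","[a0,b0,0]").replace("1e-3*k[5]]","1e-3*k[5]]").replace(",.3,.3,0,0]",",.3,.3,0,0,.044]")
s+='''
K=fit().x;C=R.from_euler('z',np.pi)
def ik(X,Rm,q0):
    f=lambda q:np.r_[fk(q,K)[0]-X,.3*((fk(q,K)[1]*C)*R.from_matrix(Rm).inv()).as_rotvec()]
    o=least_squares(f,q0,bounds=(lo+.01,hi-.01));return o.x,np.abs(o.fun).max()
'''
open("kin.py","w").write(s)
E
python3 - <<'E'
from kin import *
o=fit();print(o.x,o.fun)
s=bot.state()
for bd in [15,20,24,28,32]:
    b=np.radians(bd);q=s["joints"]
    X=tcp(.12,b,off=.008)
    for Y in [0,10,20]:
        Rm=(R.from_euler('z',Y,degrees=True)*R.from_matrix(Rt(b))).as_matrix()
        print(bd,Y,*ik(X,Rm,q))
E
```

```text
[ 0.4819  0.5267  0.3148  0.3175  0.0367 -0.0001  0.0435] [ 0.  0. -0.  0. -0.  0.  0.  0.  0.  0. -0.]
15 0 [ 0.2901  0.1489  2.2366 -0.1908  0.5193  2.0975] 1.2581312103243647e-09
15 10 [ 0.2559  0.1395  2.2479 -0.0884  0.4973  1.8064] 2.163128010046478e-12
15 20 [0.2201 0.1353 2.2531 0.0257 0.4919 1.5027] 8.155738584481043e-11
20 0 [ 0.3132  0.1323  2.2862 -0.3294  0.4192  2.2471] 2.2510843106227086e-09
20 10 [ 0.2654  0.1191  2.3019 -0.1591  0.3807  1.8813] 2.930988785010413e-14
20 20 [0.2151 0.113  2.309  0.049  0.3713 1.4764] 5.54731260926644e-13
24 0 [ 0.3329  0.1253  2.324  -0.505   0.3457  2.433 ] 1.831643503535929e-09
24 10 [ 0.2736  0.1088  2.3435 -0.2629  0.2858  1.9893] 3.852149432770346e-11
24 20 [0.2107 0.1013 2.3523 0.0858 0.2707 1.4366] 1.3433421042208238e-12
28 0 [ 0.3536  0.1247  2.3599 -0.775   0.2871  2.7149] 1.4942366788339712e-09
28 10 [ 0.2823  0.1049  2.3834 -0.479   0.1934  2.2102] 1.4254291055837424e-08
28 20 [0.2058 0.0959 2.3939 0.1744 0.1664 1.3446] 2.4042787205580396e-10
32 0 [ 0.3593  0.1197  2.3833 -0.9931  0.2571  2.93  ] 0.006402421070831632
32 10 [ 0.2915  0.1084  2.4211 -1.0352  0.1221  2.7721] 4.594904456922677e-11
32 20 [0.2004 0.0979 2.4335 0.5902 0.0634 0.925 ] 2.932289411283761e-11
```

```bash
cat > plan.py <<'E'
from kin import *
Y=8
def pose(th,bd,off=0):
    b=np.radians(bd)
    return tcp(th,b,off=off),(R.from_euler('z',Y,degrees=True)*R.from_matrix(Rt(b))).as_matrix()
def beta(td): return 25 if td<90 else max(0,25*(1-(td-90)/60))
E
python3 - <<'E'
from plan import *
s=bot.state();q=s["joints"];p=s["ee_pos"];rv=s["tcp_rot"]
X,Rm=pose(.12,25,off=.008);print("first",X,rel(p,rv,X,Rm))
a=Rm[:,2]; print("pre", X-.09*a, rel(p,rv,X-.09*a,Rm))
q,e=ik(X,Rm,q);print(q,e)
qp=None
for td in np.arange(7,181,6):
    X,Rm=pose(np.radians(td),beta(td));q,e=ik(X,Rm,q)
    print(td,X,q,e if e>1e-5 else "", "" if qp is None else np.abs(q-qp).max());qp=q
E
```

```text
first [0.4627 0.1507 0.0738] [ 0.158  -0.0128 -0.33   -0.      0.0174  0.0451]
pre [0.4247 0.1485 0.1553] [ 0.0062 -0.0215 -0.0037 -0.      0.0174  0.0451]
[ 0.2887  0.1099  2.3504 -0.3679  0.2725  2.1363] 5.511674450175973e-13
7 [0.47   0.1501 0.0773] [ 0.2814  0.1125  2.3357 -0.3434  0.2823  2.105 ]  
13 [0.4717 0.15   0.0871] [ 0.2797  0.0911  2.3293 -0.3118  0.3083  2.0707]  0.03432593243390203
19 [0.4744 0.1498 0.0967] [ 0.2771  0.0728  2.3205 -0.2847  0.3337  2.0401]  0.03063089484682191
25 [0.4781 0.1495 0.1059] [ 0.2735  0.0577  2.3096 -0.2613  0.3581  2.0125]  0.027597838368450756
31 [0.4828 0.1491 0.1147] [ 0.2692  0.0462  2.2966 -0.241   0.381   1.9874]  0.02509294777680271
37 [0.4883 0.1486 0.1229] [ 0.2641  0.0382  2.2819 -0.2232  0.4023  1.9644]  0.022996599826305753
43 [0.4947 0.1481 0.1306] [ 0.2585  0.0338  2.2656 -0.2076  0.4216  1.9432]  0.021208434661577513
49 [0.5018 0.1475 0.1375] [ 0.2524  0.0329  2.2481 -0.1938  0.4388  1.9235]  0.019647818491828284
55 [0.5096 0.1469 0.1436] [ 0.2459  0.0352  2.2294 -0.1815  0.4539  1.9053]  0.01863854800599407
61 [0.518  0.14
[... 1218 characters left out ...]
 0.8895  1.6839]  0.050603394916226785
139 [0.6137 0.1383 0.1403] [ 0.1565  0.3684  1.7547 -0.0098  0.9389  1.6751]  0.049462968419961895
145 [0.6189 0.1379 0.1346] [ 0.1523  0.4068  1.7113 -0.0041  0.9873  1.6677]  0.04839241722809007
151 [0.6235 0.1375 0.1284] [0.1489 0.4415 1.6747 0.     1.0254 1.6621]  0.038131507228761685
157 [0.6273 0.1372 0.1213] [0.1475 0.4565 1.6689 0.     1.0163 1.6607]  0.015006075888839177
163 [0.6304 0.137  0.1139] [0.1464 0.4707 1.6648 0.     1.006  1.6596]  0.014279807266032452
169 [0.6327 0.1368 0.1061] [0.1456 0.4842 1.6626 0.     0.9948 1.6588]  0.013438943225838329
175 [0.6342 0.1366 0.0982] [0.1451 0.4967 1.6623 0.     0.9827 1.6583]  0.012493339921126057
```

carry_out(targets=[0.006,-0.02,-0.004,0,0.009,0.022,0.006,-0.021,-0.004,0,0.017,0.045,0.04,-0.02,-0.08,0,0.017,0.045,0.08,-0.018,-0.16,0,0.017,0.045,0.12,-0.015,-0.25,0,0.017,0.045,0.158,-0.013,-0.33,0,0.017,0.045,0.158,-0.013,-0.33,0,0.017,0.045,0.158,-0.013,-0.33,0,0.017,0.045])

```text
time_s: 5.18
ee_pos: [0.4633, 0.1509, 0.0749]
tcp_rot: [-2.029, 1.916, -0.427]
force: [0.6, 0.4, 0.4]
finger_gap: 0.0
```

```bash
python3 - <<'E'
from plan import *
s=bot.state();p=s["ee_pos"];rv=s["tcp_rot"]
print(s["time_s"],s["joints"],s["force"],p)
for td in [7,13,19,25,31,37,43]:
    print(td,rel(p,rv,*pose(np.radians(td),25)))
d=bot.get_image("wrist");cv2.imwrite("pics/w3.png",d["frame"])
E
```

```text
5.175 [ 0.2889  0.1077  2.3507 -0.3706  0.272   2.1393] [0.5919 0.4342 0.414 ] [0.4633 0.1509 0.0749]
7 [ 0.0265 -0.0029  0.0098 -0.0002  0.0009  0.0001]
13 [ 0.0334 -0.0035  0.0489 -0.0002  0.0009  0.0001]
19 [ 0.0443 -0.0044  0.0872 -0.0002  0.0009  0.0001]
25 [ 0.0591 -0.0056  0.124  -0.0002  0.0009  0.0001]
31 [ 0.0777 -0.0071  0.1592 -0.0002  0.0009  0.0001]
37 [ 0.0999 -0.009   0.1921 -0.0002  0.0009  0.0001]
43 [ 0.1254 -0.0111  0.2226 -0.0002  0.0009  0.0001]
```

View pics/w3.png

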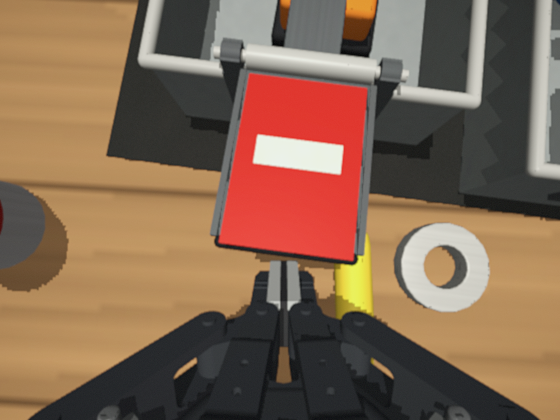

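```bash
python3 - <<'E'
from plan import *
s=bot.state();p=s["ee_pos"];M=R.from_rotvec(s["tcp_rot"]).as_matrix()
d=bot.get_image("wrist");pickle.dump(d,open("w3.pkl","wb"))
e=np.array([-np.cos(.12),np.sin(.12)]);L=W(.095*e)
print("lip pred",L,proj(d,L), "lip ends",proj(d,L+.034*V),proj(d,L-.034*V))
for y in (-.011,0,.011):
  for z in (0,-.015,-.03): print(y,z,p+M@[0,y,z],proj(d,p+M@[0,y,z]))
P=cloud(d)
for v in range(235,300,4): print(v,P[v,278],P[v,292], d["frame"][v,292])
E
```

```text
lip pred [0.475  0.1497 0.0994] [289.2974 252.609 ] lip ends [212.8353 241.8267] [366.2904 263.4661]
-0.011 0 [0.4733 0.1515 0.0798] [284.8012 255.1006]
-0.011 -0.015 [0.4669 0.1511 0.0933] [284.9971 270.0294]
-0.011 -0.03 [0.4606 0.1508 0.1069] [285.2359 288.2222]
0 0 [0.4634 0.1509 0.0751] [284.7627 274.5031]
0 -0.015 [0.457  0.1506 0.0886] [284.9502 290.9375]
0 -0.03 [0.4506 0.1502 0.1022] [285.1776 310.869 ]
0.011 0 [0.4534 0.1504 0.0704] [284.7259 293.0696]
0.011 -0.015 [0.4471 0.15   0.084 ] [284.9055 310.86  ]
0.011 -0.03 [0.4407 0.1496 0.0975] [285.1224 332.3377]
235 [0.4823 0.1551 0.1022] [0.4826 0.149  0.1026] [ 63  73 233]
239 [0.4806 0.155  0.1018] [0.4809 0.149  0.1026] [ 63  73 234]
243 [0.4789 0.1549 0.101 ] [0.4792 0.1489 0.1025] [ 65  74 234]
247 [0.4772 0.1548 0.102 ] [0.4775 0.1488 0.1026] [ 66  75 234]
251 [0.4755 0.1547 0.1022] [0.4758 0.1487 0.1033] [ 66  76 234]
255 [0.4737 0.1546 0.0999] [0.4741 0.1485 0.1014] [37 35 30]
259 [ 0.468   0.1559 -0.0012] [0.4687 0.1454 0.0003] [ 54  83 111]
263 [0.4695 0.1546 0.0855] [0.47   0.1479 0.0867] [145 150 148]
267 [0.4678 0.1544 0.089 ] [0.4682 0.1479 0.0888] [143 148 147]
271 [0.4663 0.1543 0.0936] [0.4667 0.1479 0.0934] [144 149 148]
275 [0.4648 0.1541 0.0964] [0.4651 0.1479 0.0959] [145 149 148]
279 [0.4634 0.154  0.1003] [0.4636 0.1479 0.0987] [144 148 147]
283 [0.4619 0.1539 0.1014] [0.4622 0.1479 0.1017] [145 149 148]
287 [0.4607 0.1538 0.1056] [0.4609 0.1479 0.1047] [143 148 146]
291 [0.4595 0.1536 0.1082] [0.4595 0.1479 0.1063] [145 149 148]
295 [0.458  0.1535 0.1092] [0.4585 0.148  0.1102] [144 149 147]
299 [0.457  0.1534 0.1123] [0.4572 0.1479 0.112 ] [141 145 145]
```

```bash
sed -i 's/tcp(th,b,off=off)/tcp(th,b,s=.025,off=off)/' plan.py; python3 - <<'E'
from plan import *
s=bot.state();p=s["ee_pos"];rv=s["tcp_rot"]
print(s["time_s"],rel(p,rv,*pose(np.radians(7),25,off=.007)))
for td in [7,10,13,16,19,22,25,28,31,34,37,40]:
    print(td,rel(p,rv,*pose(np.radians(td),25)))
X,Rm=pose(np.radians(7),25,off=.007);print(X,ik(X,Rm,s["joints"]))
E
```

```text
5.275 [ 0.0128 -0.0021 -0.0284 -0.0002  0.0011  0.    ]
7 [ 0.0381 -0.0042 -0.0165 -0.0002  0.0011  0.    ]
10 [ 0.0411 -0.0045  0.0031 -0.0002  0.0011  0.    ]
13 [ 0.045  -0.0048  0.0226 -0.0002  0.0011  0.    ]
16 [ 0.05   -0.0052  0.0419 -0.0002  0.0011  0.    ]
19 [ 0.0559 -0.0057  0.0609 -0.0002  0.0011  0.    ]
22 [ 0.0629 -0.0063  0.0795 -0.0002  0.0011  0.    ]
25 [ 0.0708 -0.0069  0.0978 -0.0002  0.0011  0.    ]
28 [ 0.0796 -0.0076  0.1156 -0.0002  0.0011  0.    ]
31 [ 0.0894 -0.0084  0.1329 -0.0002  0.0011  0.    ]
34 [ 0.1    -0.0093  0.1496 -0.0002  0.0011  0.    ]
37 [ 0.1116 -0.0103  0.1658 -0.0002  0.0011  0.    ]
40 [ 0.1239 -0.0113  0.1814 -0.0002  0.0011  0.    ]
[0.4666 0.1504 0.068 ] (array([ 0.2848,  0.1308,  2.3446, -0.3828,  0.2576,  2.1487]), np.float64(1.222522083565991e-12))
```

carry_out(targets=[0.007,-0.001,-0.015,0,0.001,0,0.013,-0.002,-0.028,0,0.001,0,0.025,-0.003,-0.024,0,0.001,0,0.036,-0.004,-0.018,0,0.001,0,0.041,-0.0045,0.003,0,0.001,0,0.045,-0.005,0.023,0,0.001,0,0.05,-0.005,0.042,0,0.001,0,0.056,-0.006,0.061,0,0.001,0,0.056,-0.006,0.061,0,0.001,0,0.056,-0.006,0.061,0,0.001,0])

```text
time_s: 6.52
ee_pos: [0.4765, 0.1492, 0.0902]
tcp_rot: [-2.032, 1.919, -0.424]
force: [-4.9, 0.3, 1.0]
finger_gap: -0.0001
```

```bash
cat > look.py <<'E'
from plan import *
import sys
s=bot.state();p=s["ee_pos"];rv=s["tcp_rot"]
print(s["time_s"],s["joints"],s["force"],p)
ns=sys.argv[2].split(",")
for n in ns:
    d=bot.get_image(n);cv2.imwrite(f"pics/{n}{sys.argv[1]}.png",d["frame"]);pickle.dump(d,open(f"{n}{sys.argv[1]}.pkl","wb"))
s=bot.state();p=s["ee_pos"];rv=s["tcp_rot"]
for td in map(float,sys.argv[3:]): print(td,rel(p,rv,*pose(np.radians(td),beta(td))))
E
python3 look.py 4 wrist,scene 19 22 25 28 31 34 37 40 43 46 49 52 55
```

```text
6.525 [ 0.2738  0.0917  2.3187 -0.2935  0.3178  2.0474] [-4.9119  0.3294  1.0198] [0.4765 0.1492 0.0902]
19.0 [ 0.0037  0.0014  0.0011 -0.     -0.0005  0.0001]
22.0 [ 0.0106  0.0008  0.0197 -0.     -0.0005  0.0001]
25.0 [ 0.0185  0.0001  0.0379 -0.     -0.0005  0.0001]
28.0 [ 0.0274 -0.0006  0.0558 -0.     -0.0005  0.0001]
31.0 [ 0.0371 -0.0014  0.0731 -0.     -0.0005  0.0001]
34.0 [ 0.0478 -0.0023  0.0898 -0.     -0.0005  0.0001]
37.0 [ 0.0593 -0.0032  0.106  -0.     -0.0005  0.0001]
40.0 [ 0.0716 -0.0042  0.1216 -0.     -0.0005  0.0001]
43.0 [ 0.0848 -0.0053  0.1365 -0.     -0.0005  0.0001]
46.0 [ 0.0987 -0.0065  0.1507 -0.     -0.0005  0.0001]
49.0 [ 0.1133 -0.0077  0.1641 -0.     -0.0005  0.0001]
52.0 [ 0.1286 -0.0089  0.1768 -0.     -0.0005  0.0001]
55.0 [ 0.1445 -0.0102  0.1886 -0.     -0.0005  0.0001]
```

View pics/wrist4.png

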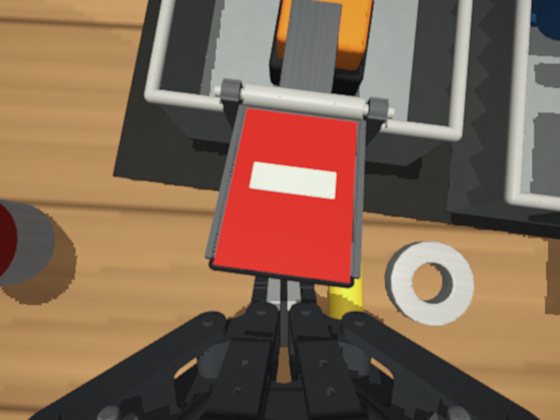

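View pics/scene4.png

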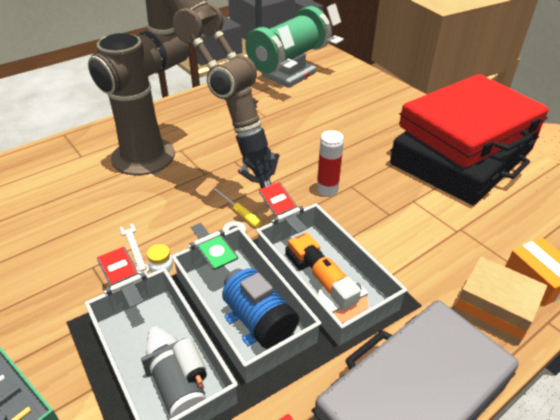

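The tip now sits under the lip (lip at v≈270 covers it), pushing with about 5 N. I'll check the flag angle from depth.

```bash
cat > ang.py <<'E'
from path import *
import sys
d=pickle.load(open(sys.argv[1],"rb"));P=cloud(d)
f=d["frame"].astype(int)
r=((P-H)@U);v=((P-H)@V);z=P[...,2]-H[2];rad=np.hypot(r,z)
m=(abs(v)<.03)&(rad>.03)&(rad<.093)&(z>-.002)
col=((f[...,2]>110)&(f[...,1]<100)&(f[...,0]<100)) if sys.argv[2]=="red" else ((f[...,1]>110)&(f[...,2]<110)&(f[...,0]<140))
m&=col
a=np.degrees(np.arctan2(z[m],-r[m])); 
off=np.degrees(np.arcsin(.0035/rad[m]))*(1 if sys.argv[2]=="red" else -1)
print(m.sum(),"theta deg",np.percentile(a-off,[10,50,90]))
E
python3 ang.py wrist4.pkl red;python3 ang.py w3.pkl red
```

```text
13053 theta deg [16.1725 16.8613 17.5639]
13996 theta deg [5.9856 6.732  7.4437]
```

The flag has risen from 6.7° to 16.9°, so it follows the plan. Continuing.

carry_out(targets=[0.011,0.001,0.02,0,0,0,0.019,0,0.038,0,0,0,0.028,-0.001,0.056,0,0,0,0.037,-0.001,0.073,0,0,0,0.048,-0.002,0.09,0,0,0,0.06,-0.003,0.106,0,0,0,0.072,-0.004,0.122,0,0,0,0.085,-0.005,0.137,0,0,0,0.099,-0.006,0.151,0,0,0,0.114,-0.008,0.164,0,0,0,0.129,-0.009,0.177,0,0,0,0.145,-0.01,0.189,0,0,0])

```text
time_s: 8.12
ee_pos: [0.5133, 0.1468, 0.1378]
tcp_rot: [-2.031, 1.918, -0.424]
force: [-3.0, -0.8, 0.9]
finger_gap: -0.0002
```

```bash
python3 look.py 5 wrist 55 58 62 66 70 74 78 82 86 90 95 100; python3 ang.py wrist5.pkl red
```

```text
8.125 [ 0.2432  0.0535  2.2253 -0.1834  0.4402  1.906 ] [-2.9513 -0.8086  0.9455] [0.5133 0.1468 0.1378]
55.0 [-0.0066 -0.001  -0.0049 -0.0002  0.0003  0.0001]
58.0 [ 0.0099 -0.0023  0.0061 -0.0002  0.0003  0.0001]
62.0 [ 0.0328 -0.0042  0.0194 -0.0002  0.0003  0.0001]
66.0 [ 0.0531 -0.0059  0.0296 -0.0002  0.0003  0.0001]
70.0 [ 0.0708 -0.0073  0.0379 -0.0002  0.0003  0.0001]
74.0 [ 0.089  -0.0088  0.0448 -0.0002  0.0003  0.0001]
78.0 [ 0.1076 -0.0104  0.0505 -0.0002  0.0003  0.0001]
82.0 [ 0.1267 -0.0119  0.0549 -0.0002  0.0003  0.0001]
86.0 [ 0.1459 -0.0135  0.0579 -0.0002  0.0003  0.0001]
90.0 [ 0.1654 -0.0151  0.0595 -0.0002  0.0003  0.0001]
95.0 [ 0.1891 -0.0171  0.0612 -0.0008  0.0118  0.0001]
100.0 [ 0.2128 -0.019   0.0607 -0.0015  0.0234  0.0001]
6575 theta deg [55.2074 55.6247 56.2733]
```

View pics/wrist5.png

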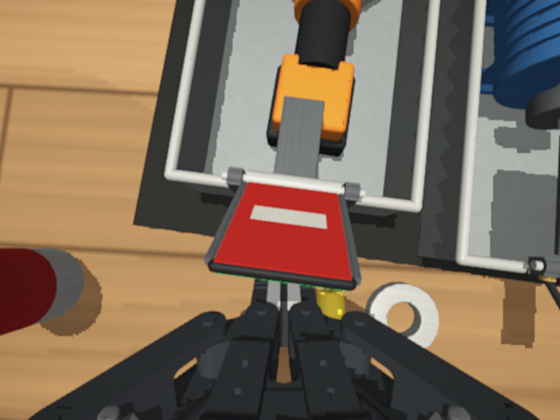

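The flag is at 55.6°, as planned, with the lip at v≈270. I'll confirm nothing changed before going on.

```bash
python3 - <<'E'
from plan import *
s=bot.state();print(s["time_s"],s["ee_pos"],s["force"])
p=s["ee_pos"];rv=s["tcp_rot"]
for td in (58,90,100): print(td,rel(p,rv,*pose(np.radians(td),beta(td))))
E
```

```text
8.175 [0.5142 0.1469 0.1385] [-0.6699 -0.4095  0.3761]
58 [ 0.0099 -0.0023  0.0061 -0.0002  0.0003  0.0001]
90 [ 0.1654 -0.0151  0.0595 -0.0002  0.0003  0.0001]
100 [ 0.2128 -0.019   0.0607 -0.0015  0.0234  0.0001]
```

carry_out(targets=[0.01,-0.002,0.006,0,0,0,0.033,-0.004,0.019,0,0,0,0.053,-0.006,0.03,0,0,0,0.071,-0.007,0.038,0,0,0,0.089,-0.009,0.045,0,0,0,0.108,-0.01,0.05,0,0,0,0.127,-0.012,0.055,0,0,0,0.146,-0.0135,0.058,0,0,0,0.165,-0.015,0.06,0,0,0,0.189,-0.017,0.061,-0.001,0.012,0,0.213,-0.019,0.061,-0.0015,0.023,0,0.213,-0.019,0.061,-0.0015,0.023,0])

```text
time_s: 9.68
ee_pos: [0.569, 0.142, 0.1542]
tcp_rot: [-2.074, 1.959, -0.363]
force: [0.2, 0.1, 0.1]
finger_gap: 0.0
```

```bash
python3 look.py 6 wrist,scene 100 105 110 115 120 125 130 135 140 145 150 155; python3 ang.py wrist6.pkl red;  python3 ang.py wrist6.pkl green
```

```text
9.675 [ 0.1976  0.1461  2.0573 -0.0924  0.5767  1.7798] [0.1713 0.1355 0.0764] [0.569  0.142  0.1542]
100.0 [-0.0019  0.0004 -0.0005  0.      0.0008  0.0001]
105.0 [ 0.0216 -0.0016 -0.0031 -0.0007  0.0123  0.0001]
110.0 [ 0.0447 -0.0035 -0.0078 -0.0013  0.0239  0.0001]
115.0 [ 0.0672 -0.0053 -0.0145 -0.002   0.0355  0.0001]
120.0 [ 0.089  -0.0071 -0.0231 -0.0027  0.047   0.0001]
125.0 [ 0.1099 -0.0088 -0.0336 -0.0033  0.0586  0.0001]
130.0 [ 0.1297 -0.0104 -0.0459 -0.004   0.0701  0.0001]
135.0 [ 0.1482 -0.012  -0.06   -0.0046  0.0817  0.0001]
140.0 [ 0.1654 -0.0134 -0.0755 -0.0053  0.0932  0.0001]
145.0 [ 0.1811 -0.0147 -0.0926 -0.006   0.1048  0.0001]
150.0 [ 0.1952 -0.0158 -0.1109 -0.0066  0.1163  0.0001]
155.0 [ 0.2075 -0.0169 -0.132  -0.0066  0.1163  0.0001]
206 theta deg [ 99.7533  99.8767 100.1639]Traceback (most recent call last):
  File "ang.py", line 11, in <module>
    print(m.sum(),"theta deg",np.percentile(a-off,[10,50,90]))
                              ~~~~~~~~~~~~~^^^^^^^^^^^^^^^^^^
    return _quantile_unchecked(
        a, q, axis, out, overwrite_input, method, keepdims, weights)
    return _ureduce(a,
                    func=_quantile_ureduce_func,
    ...<5 lines>...
                    overwrite_input=overwrite_input,
                    method=method)
    r = func(a, **kwargs)
    result = _quantile(arr,
                       quantiles=q,
    ...<2 lines>...
                       out=out,
                       weights=wgt)
    slices_having_nans = np.isnan(arr[-1, ...])
                                  ~~~^^^^^^^^^
IndexError: index -1 is out of bounds for axis 0 with size 0
```

View pics/wrist6.png

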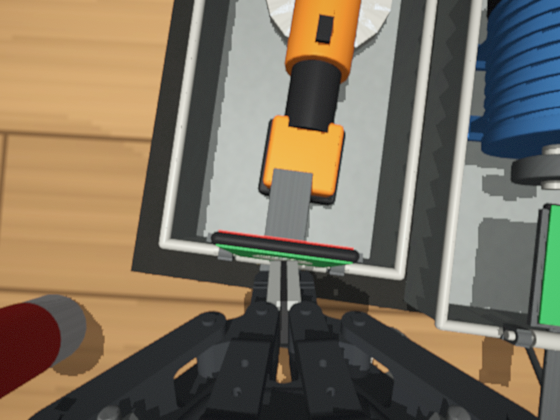

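View pics/scene6.png

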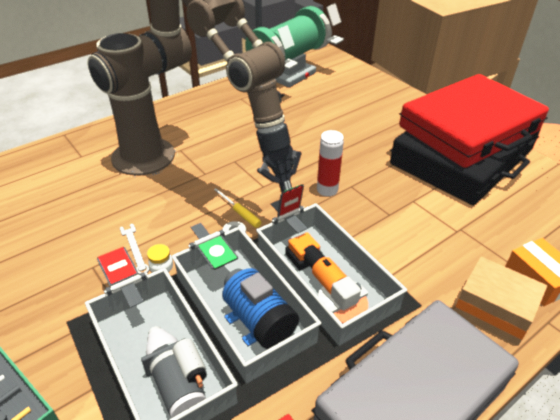

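The flag is just past upright at about 100°. Its black lip is seen edge-on at (285,245), with the fingertip behind its green face. Swinging it over.

carry_out(targets=[0.022,-0.002,-0.003,-0.001,0.012,0,0.045,-0.0035,-0.008,-0.001,0.024,0,0.067,-0.005,-0.0145,-0.002,0.035,0,0.089,-0.007,-0.023,-0.003,0.047,0,0.11,-0.009,-0.034,-0.003,0.059,0,0.13,-0.01,-0.046,-0.004,0.07,0,0.148,-0.012,-0.06,-0.005,0.082,0,0.165,-0.013,-0.076,-0.005,0.093,0,0.181,-0.015,-0.093,-0.006,0.105,0,0.195,-0.016,-0.111,-0.007,0.116,0,0.195,-0.016,-0.111,-0.007,0.116,0])

```text
time_s: 11.15
ee_pos: [0.617, 0.138, 0.1256]
tcp_rot: [-2.284, 2.157, -0.004]
force: [-0.2, 0.8, -0.1]
finger_gap: -0.0
```

```bash
python3 look.py 7 wrist,scene 150 154 158 162 166 170 173 176 178 180; python3 ang.py wrist7.pkl green
```

```text
11.15 [ 0.1519  0.4334  1.6931 -0.0019  1.0134  1.6663] [-0.2254  0.7541 -0.0693] [0.617  0.138  0.1256]
150.0 [ 0.0017  0.0002  0.0011  0.0004  0.0004 -0.    ]
154.0 [ 0.0117 -0.0006 -0.0157  0.0004  0.0004 -0.    ]
158.0 [ 0.0205 -0.0014 -0.0331  0.0004  0.0004 -0.    ]
162.0 [ 0.0281 -0.002  -0.0512  0.0004  0.0004 -0.    ]
166.0 [ 0.0344 -0.0025 -0.0697  0.0004  0.0004 -0.    ]
170.0 [ 0.0394 -0.0029 -0.0886  0.0004  0.0004 -0.    ]
173.0 [ 0.0423 -0.0032 -0.103   0.0004  0.0004 -0.    ]
176.0 [ 0.0444 -0.0033 -0.1175  0.0004  0.0004 -0.    ]
178.0 [ 0.0454 -0.0034 -0.1272  0.0004  0.0004 -0.    ]
180.0 [ 0.0461 -0.0035 -0.137   0.0004  0.0004 -0.    ]
5084 theta deg [149.3621 149.7373 150.3209]
```

View pics/wrist7.png

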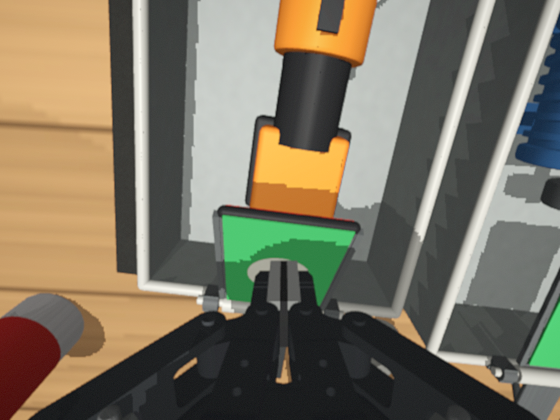

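View pics/scene7.png

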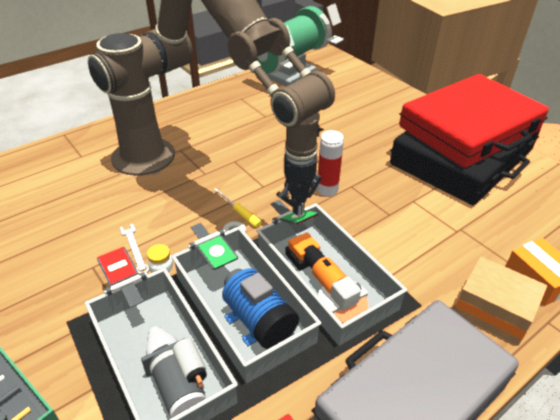

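The flag is at 149.7°, green up and leaning over the tray with its lip at v≈212. Pressing down more slowly now.

carry_out(targets=[0.012,0,-0.016,0,0,0,0.02,-0.001,-0.033,0,0,0,0.028,-0.002,-0.051,0,0,0,0.034,-0.0025,-0.07,0,0,0,0.039,-0.003,-0.088,0,0,0,0.042,-0.003,-0.103,0,0,0,0.043,-0.003,-0.11,0,0,0,0.044,-0.003,-0.117,0,0,0,0.044,-0.003,-0.117,0,0,0])

```text
time_s: 12.38
ee_pos: [0.627, 0.1373, 0.0962]
tcp_rot: [2.284, -2.156, 0.002]
force: [-1.2, -0.4, -0.6]
finger_gap: 0.0002
```

```bash
python3 look.py 8 wrist 176 178 180; python3 ang.py wrist8.pkl green
```

```text
12.375 [ 0.1484  0.4875  1.6812 -0.0017  0.9725  1.6625] [-1.2357 -0.3942 -0.6276] [0.627  0.1373 0.0962]
176.0 [ 0.0015 -0.0003  0.0002  0.0004  0.0002 -0.    ]
178.0 [ 0.0025 -0.0003 -0.0095  0.0004  0.0002 -0.    ]
180.0 [ 0.0032 -0.0004 -0.0193  0.0004  0.0002 -0.    ]
5742 theta deg [175.8756 176.4786 177.214 ]
```

carry_out(targets=[0.002,0,-0.004,0,0,0,0.002,0,-0.008,0,0,0,0.003,0,-0.012,0,0,0,0.003,0,-0.012,0,0,0])

```text
time_s: 12.92
ee_pos: [0.6277, 0.1373, 0.0932]
tcp_rot: [2.284, -2.156, 0.002]
force: [-0.1, 0.1, 0.1]
finger_gap: -0.0002
```

carry_out(targets=[0,0,-0.003,0,0,0,0,0,-0.006,0,0,0,0,0,-0.006,0,0,0])

```text
time_s: 13.3
ee_pos: [0.6278, 0.1373, 0.0917]
tcp_rot: [2.284, -2.156, 0.002]
force: [-0.1, 0.2, 0.1]
finger_gap: 0.0001
```

```bash
python3 look.py 9 wrist 180; python3 ang.py wrist9.pkl green
```

```text
13.3 [ 0.1482  0.4948  1.681  -0.0017  0.9652  1.6624] [-0.0633  0.1717  0.0702] [0.6278 0.1373 0.0917]
180.0 [ 0.0001 -0.0004 -0.0007  0.0004  0.0002 -0.    ]
4487 theta deg [179.7158 180.4165 181.1744]
```

carry_out(targets=[0,0,-0.003,0,0,0,0,0,-0.003,0,0,0])

```text
time_s: 13.6
ee_pos: [0.6278, 0.1372, 0.0916]
tcp_rot: [2.284, -2.156, 0.002]
force: [-2.0, -0.3, 4.9]
finger_gap: 0.0001
```

carry_out(targets=[0,0,-0.003,0,0,0,0,0,-0.003,0,0,0])

```text
time_s: 13.85
ee_pos: [0.6278, 0.1372, 0.0916]
tcp_rot: [2.284, -2.156, 0.002]
force: [-1.8, -1.3, 5.7]
finger_gap: 0.0001
```

The tool stalls at z 0.0916 with 5–6 N up, so the flag is on its end stop. Lifting straight off.

carry_out(targets=[0,0,0.02,0,0,0,0,0,0.1,0,0,0,0,0,0.25,0,0,0,0,0,0.45,0,0,0,-0.1,0,0.65,0,0,0,-0.25,0,0.7,0,0,0,-0.4,0,0.7,0,0,0,-0.4,0,0.7,0,0,0,-0.4,0,0.7,0,0,0])

```text
time_s: 14.98
ee_pos: [0.5287, 0.1374, 0.2677]
tcp_rot: [-2.284, 2.155, -0.005]
force: [-0.6, 0.1, -0.6]
finger_gap: 0.0001
```

```bash
python3 look.py 10 wrist,scene,top; python3 ang.py wrist10.pkl green; python3 ang.py scene10.pkl green; python3 - <<'E'
from h import *
np.set_printoptions(precision=4,suppress=True)
for n in ("scene",):
    a=pickle.load(open(n+"0.pkl","rb"));b=pickle.load(open(n+"10.pkl","rb"))
    D=cv2.absdiff(a["frame"],b["frame"]).max(2);D=np.where(D>40,255,0).astype(np.uint8)
    D=cv2.morphologyEx(D,cv2.MORPH_OPEN,np.ones((3,3)));k,l,s,c=cv2.connectedComponentsWithStats(D)
    print([tuple(x) for x in s[1:] if x[4]>15])
E
```

```text
14.975 [ 0.1754  0.1216  1.7843 -0.0017  1.2326  1.689 ] [-0.6187  0.0914 -0.6301] [0.5287 0.1374 0.2677]
3205 theta deg [179.5473 180.3957 181.4574]
254 theta deg [176.161  178.6669 180.526 ]
[(np.int32(95), np.int32(0), np.int32(52), np.int32(52), np.int32(1333)), (np.int32(154), np.int32(0), np.int32(26), np.int32(31), np.int32(634)), (np.int32(233), np.int32(0), np.int32(14), np.int32(12), np.int32(104)), (np.int32(249), np.int32(0), np.int32(53), np.int32(24), np.int32(692)), (np.int32(250), np.int32(15), np.int32(60), np.int32(54), np.int32(1280)), (np.int32(179), np.int32(25), np.int32(11), np.int32(20), np.int32(121)), (np.int32(137), np.int32(28), np.int32(53), np.int32(83), np.int32(2077)), (np.int32(95), np.int32(43), np.int32(27), np.int32(10), np.int32(102)), (np.int32(261), np.int32(46), np.int32(6), np.int32(15), np.int32(79)), (np.int32(93), np.int32(55), np.int32(15), np.int32(16), np.int32(113)), (np.int32(87), np.int32(57), np.int32(21), np.int32(36), np.int32(307)), (np.int32(118), np.int32(57), np.int32(11), np.int32(13), np.int32(98)), (np.int32(272), np.int32(7
[... 387 characters left out ...]
.int32(13), np.int32(104)), (np.int32(100), np.int32(157), np.int32(25), np.int32(16), np.int32(218)), (np.int32(0), np.int32(166), np.int32(159), np.int32(73), np.int32(3968)), (np.int32(129), np.int32(166), np.int32(10), np.int32(8), np.int32(47)), (np.int32(164), np.int32(174), np.int32(61), np.int32(56), np.int32(1430)), (np.int32(258), np.int32(186), np.int32(39), np.int32(33), np.int32(695)), (np.int32(243), np.int32(210), np.int32(21), np.int32(15), np.int32(184)), (np.int32(282), np.int32(211), np.int32(37), np.int32(38), np.int32(860)), (np.int32(224), np.int32(220), np.int32(34), np.int32(19), np.int32(272)), (np.int32(276), np.int32(242), np.int32(10), np.int32(11), np.int32(73))]
```

View pics/scene10.png

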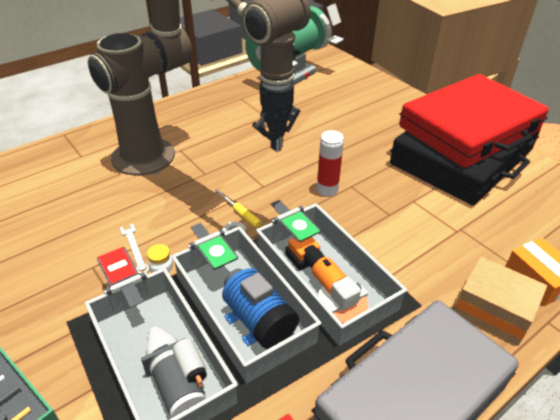

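View pics/top10.png

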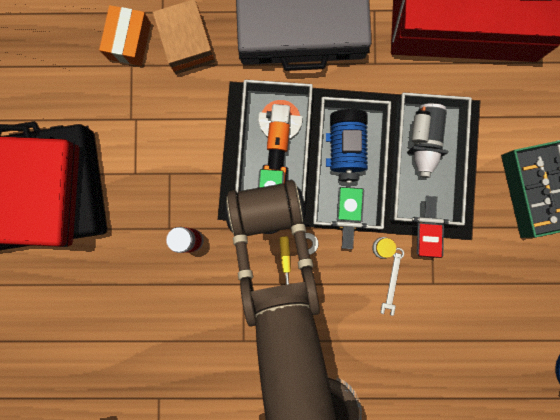

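The scene view shows the grinder flag flat and green at (300,225), with the other flags, jobs and loose items where they were. The remaining differences are the arm and its shadow. Handing in.

```bash
python3 -c "
from bench import bot
s=bot.state();print(s['time_s'],s['force'],abs(s['qd']).max());print(bot.job_done())"
```

```text
15.125 [1.14541229 0.43238065 0.15981489] 0.007829709471226602
the job is handed in; nothing more can be done
None
```

The grinder tray's flag is turned over and lies flat with green up. I handed the job in at 15.1 s; the hand-in gives no verdict.

I kept the gripper shut and put the fingertip under the lip from the robot's side. From there I followed the lip's arc up and over, then pressed down on the green face near the lip. The fingers only ever touched the lip and the green face, so the flag was not pinched.

- **Flag angle:** the flag started at about 6.7°. After pressing, the tool stalled at z = 0.0916 m with 5–6 N upward, which matches the expected height of the flat face. After I lifted off, the wrist camera's depth gave 180.4°. The coarser scene camera gave 178.7°, a disagreement within noise and still above the 174.2° (3.04 rad) limit.
- **Forces:** the highest wrist force I read was about 6 N, at the end of the press. I only read it between moves.
- **Everything else:** comparing the scene image with the start by eye, the other two flags, the three jobs and the loose items look unmoved. The differences I found were the turned flag, the arm and its shadow. I did not measure the position of each item again. In the last top view the arm partly hid the grinder, the screwdriver and the bearing.
- **Clearance:** at hand-in the arm was still, about 0.18 m above the flag and touching nothing.

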